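Latch the airbrush case

TASK

The airbrush case in its cradle stands with its lid sprung slightly open. Swing the toggle latch's lever towards the lid so that its wire bail drops over the keeper and hooks behind it, then push the lever back over and press it fully home so that the lid is drawn tight. Work gently, by feel (never more than 30 N on the case or latch), and leave the paint pots and tools where they are.

Things in the scene. Friction and masses are not known exactly. Their poses are not given: they have to be found in the camera images.
- cradle: Shallow plywood cradle, fixed to the bench, 180 x 370 mm, ends 46 mm high, lined with foam; a grey carry case stands in it on its hinge edge, 320 mm wide (y), lid towards -x. Origin on the bench, nominally under the case's seam, midway along y. The case sits in the foam up to 16 mm off to +x or -x and up to 12 mm higher or lower than nominal; this is not measured and the case cannot be shifted.
- latch_nominal (a point): Nominal place of the latch lever's hinge axis (parallel to y), 30 mm to +x of the seam, 194 mm above the bench, 75 mm to -y of the case's middle. The real one lies up to 16 mm off along x and 12 mm in z (see cradle). The case's top is 12 mm below the real hinge, reaching x = -29 to +53 mm from it (back shell). A carrying handle 28 mm high stands 75 to 185 mm to +y. Axes as the cradle's.
- lid (a joint): Lid shell (42 mm thick), hinged along the case's foot. 0 = tight shut; 0.058 rad = sprung open as far as it goes (top edge 9 mm proud). A strong spring holds it open: about 40 N at its top to start moving it, 70 N to shut it; only the latch can shut and hold it. On its top, on the latch's line, the keeper: a steel hook 22 mm wide, 10 mm high, undercut on its far (-x) side, 44 mm (shut) to 53 mm to -x of the lever's hinge.
- lever (a joint): Latch lever: steel plate 22 mm wide, 4 mm thick, end 75 mm from its hinge, middle of its thickness on the axis. 0 = home: level, pointing along the cradle's +x; 1.57 upright; 2.16 at its rigid stop, leaning to the lid. Stiff (2 N at 60 mm): it stays where left and does not snap shut. Hooked, it takes up to 15 N at 60 mm to go over centre (near 0.15 rad) and must be pressed on to its rigid stop at 0.
- bail (a joint): Wire bail (55 mm long, bar 42 mm wide): angle on the lever. -3.1 = folded on the lid side of the lever, resting on it as at the start. It swings freely: with the lever past upright it falls by its own weight onto the keeper's crest, rides on it, and drops behind the hook when the lever leans 2.0 to 2.15 rad (with the lever at 2.16: -2.13 on the crest, -1.98 hooked).
- pot_a: Leave alone: paint pot, 38 mm across, 42 mm tall, standing on the bench in front of the case. Origin under its middle.
- pot_b: Leave alone: a second such paint pot, in front of the case. Origin under its middle.
- pot_c: Leave alone: a third such paint pot, in front of the case. Origin under its middle.
- thinner: Leave alone: white thinner bottle, 54 mm across, 130 mm tall, behind the case. Origin under its middle.
- brush: Leave alone: wooden brush, 170 mm long, lying behind the case. Origin under its middle.
- tape: Leave alone: roll of masking tape, 70 mm across, 18 mm tall, lying on the bench. Origin under its middle.
- driver: Leave alone: small screwdriver, 150 mm long, lying on the bench. Origin under its middle.

How it is judged:
On the way:
1. the lever is swung over to the lid's side (past 1.9 rad) to let the bail reach the keeper (value of joint lever above 1.9 rad), for 0.1 s.
At the end, for the whole second after the job is handed in: The lever lies home within 0.03 rad and at rest, and the hooked latch holds the lid tight within 0.012 rad (under 2 mm at the top) (value of joint lever below 0.03 rad and value of joint lid below 0.012 rad and velocity of joint lever below 0.05 rad/s); the robot touches nothing.
It fails at once if the robot presses on the case, its latch or its cradle with more than 30 N (contact force between any of the fingers, the arm and cradle above 30 N).
It fails at once if a paint pot, bottle, tool or the tape is moved by more than 20 mm (distance of any of pot_a, pot_b, pot_c, thinner, brush, tape, driver from where it was at the start of the episode above 0.02 m).
It also fails if it takes over 69 s, if anything falls off the work surface, if the arm or the gripper's body presses on something with over 40 N, if the wrist force passes 120 N, or if a joint passes its speed limit or range.

ROBOT

A 6-joint arm with a two-finger parallel gripper is mounted at the origin on the work surface. World frame = base frame: x ahead of the robot, y to its left, z up, the work surface at z = 0. Lengths are in m, angles in rad, forces in N, time in s.
With the tool pointing down it reaches from about 0.35 to 0.85 m from the base axis. Payload 8.1 kg.
Tool frame: the origin (TCP) lies midway between the tips of the shut fingers; the grasp point (between the pads) lies 19 mm behind it; z points along the fingers, y is the direction in which the jaws open and shut (so a half turn about z gives the same grasp; the last joint's range is limited). The gripper opens to 85 mm and grips with 20 to 120 N. Pads are 22 mm wide; open, the fingers measure 114 mm over their backs; the gripper's body (76 mm by 85 mm) begins 54 mm behind the grasp point. The pads swing forward as they close: fully open they stand 13 mm farther back than shut.
Start: joints at [1.252, 0.13, 1.488, -0, 1.523, -0.085], TCP at [0.139, 0.584, 0.231] pointing down, gripper open.
Joint ranges: [-2.96, 2.96], [-0.89, 2.26], [0.02, 2.5], [-1.34, 4.48], [0, 2.73], [-2.66, 2.66]. Speed limits (rad/s): [2.39, 2.39, 2.79, 3.14, 3.14, 3.14].

INTERFACE

Orientations are given as a rotation vector (axis times angle).
In Python, from rig import manip gives the robot as it stands.
- The arm moves only by the tool step_arm, never from a script. Its argument "steps" is one flat list of numbers, 5 for each row, row after row: the gripper command: -1 is shut, 1 is fully open, values between are in proportion, then the shift along the tool's x, y, z in cm, then the turn about the tool's z in rad. In form: [jaw, tx, ty, tz, yaw, jaw, tx, ty, tz, yaw, ...]. A call has 1 to 5 rows; each row is the pose to reach, as a shift and turn from the pose commanded when the call began, along the tool's axes at that moment; what a row does not reach only later rows make up. A row lasts 1/8 s, in which the tool goes at most 62.5 mm and 10.7 degrees, less where a joint would pass 70% of its speed; a pose out of reach is approached as far as the arm can. A call with a gripper value outside its range is refused whole. The fingers move at their own pace and stop on an object; "squeeze" is the grip in N (left out, the last holds). Time passes only in rows, so rows that repeat a pose let the fingers close. It gives the time, the measured TCP pose, the force and the opening at its end, in the units of the state.
- manip.get_state(): the state, without advancing time (a new reading comes with each control period).
- manip.get_image(name): name is "scene" or "side" or "wrist"; returns a dict with "image" (400x640x3 uint8, red, green, blue), "z_map" (400x640 float32, m along the optical axis (not along the pixel's ray), 0 where there is no reading), "fx", "fy", "cx", "cy" (pixels), "R" (3x3) and "t" (3): a world point X has camera coordinates R X + t. Camera axes: x right, y down, z forward; pixel columns grow to the right and rows downward; lengths in m; the calibration is good to about 2 mm. A picture is of the moment at which its call begins.
- manip.sign_off(): hands the job in, once; it reports no verdict.
The state is a dict: "time": time; "q": joint angles; "qvel": joint speeds; "effort": joint torques, N m; "eef_pos": TCP position; "tool_rot": TCP orientation; "ft_force": force on the tool from outside, world axes, zero at the start; "moment": the same for the moment, N m; "gripper_width": finger opening in m.
Only numpy, scipy, OpenCV 4.12 (cv2) and the standard library are available. Lean on these libraries where they do the work, as an engineer would, in place of code of your own. Each camera call takes 0.05 s, during which the arm holds its last target. There are 200 camera calls.

## Working session

There is one attempt and no reset: what is moved stays moved. The work goes in short steps, Python scripts to look and compute and a tool call to move; the robot and the scene stay as the last step left them, time stands still between calls to the robot, and variables do not carry over. Pictures are saved under pics/ and viewed, about 8 in all and at most 12, crops included, and the job is handed in when it is done.

Besides the shell and the picture viewer there is one more tool, called after "Emit:" as name(argument=value, ...) on one line, values as JSON. step_arm: Moves the arm, as the interface text tells. Its arguments: {"type":"object","properties":{"steps":{"type":"array"},"squeeze":{"type":"number"}},"required":["steps"]}

```bash
mkdir -p pics; ls; cat > h.py <<'E'
from rig import manip
import numpy as np, cv2
def grab(n):
    d=manip.get_image(n); np.savez('pics/%s.npz'%n,**d); return d
def pts(d):
    z=d['z_map'];v,u=np.mgrid[:400,:640]
    c=np.stack([(u-d['cx'])/d['fx']*z,(v-d['cy'])/d['fy']*z,z],-1)
    p=(c-d['t'])@d['R']; p[z==0]=np.nan; return p
E
python3 - <<'E'
from h import *
s=manip.get_state();print({k:np.round(v,3) for k,v in s.items()})
ims=[grab(n) for n in('scene','side')]
cv2.imwrite('pics/a.png',np.vstack([cv2.cvtColor(d['image'],4) for d in ims])[:, :][:800])
cv2.imwrite('pics/scene.png',cv2.cvtColor(ims[0]['image'],4));cv2.imwrite('pics/side.png',cv2.cvtColor(ims[1]['image'],4))
for d in ims: print(d['fx'],d['R'].round(3),d['t'].round(3), -d['R'].T@d['t'])
E
```

```text
pics
{'time': np.float64(0.0), 'q': array([ 1.252,  0.131,  1.489,  0.   ,  1.523, -0.085]), 'qvel': array([ 0.001,  0.   , -0.   ,  0.   , -0.   ,  0.   ]), 'effort': array([ 3.0000e-03, -5.6941e+01, -5.0055e+01,  0.0000e+00,  1.5000e-02,
        0.0000e+00]), 'eef_pos': array([0.139, 0.583, 0.23 ]), 'tool_rot': array([-3.66e-01, -3.12e+00,  3.00e-03]), 'ft_force': array([-0.569, -0.415, -0.661]), 'moment': array([ 0.025, -0.033, -0.01 ]), 'gripper_width': np.float64(0.085)}
398.7174358345659 [[-0.8    0.6    0.012]
 [ 0.317  0.439 -0.841]
 [-0.509 -0.669 -0.542]] [ 0.38  -0.054  1.486] [1.07797255 0.78941014 0.75465733]
506.0880320753599 [[ 0.912  0.411  0.018]
 [ 0.319 -0.679 -0.661]
 [-0.259  0.608 -0.75 ]] [-0.477 -0.032  1.53 ] [ 0.841866   -0.75652824  1.13556577]
```

View pics/scene.png

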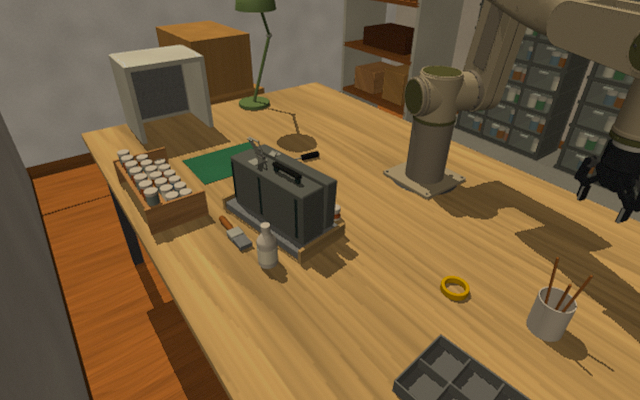

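View pics/side.png

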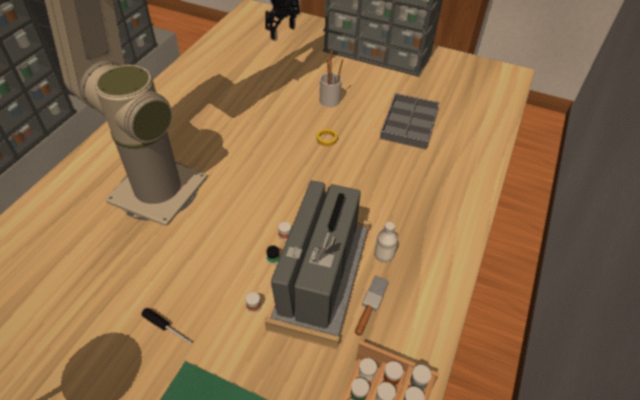

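The scene view shows the case at about (285,190). In the side view it is at about (320,255), with the latch near (322,248) and the keeper at (294,252). Next I'll measure the depth there.

```bash
python3 - <<'E'
from h import *
d=dict(np.load('pics/side.npz'));p=pts(d)
im=cv2.cvtColor(d['image'],4)[170:340,240:410]
cv2.imwrite('pics/b.png',cv2.resize(im,None,fx=3.5,fy=3.5,interpolation=2))
q=p.reshape(-1,3)
g=d['image'].astype(int).max(-1).ravel()
m=(q[:,2]>.15)&(q[:,2]<.3)&(q[:,0]>.3)&(q[:,0]<.9)&(abs(q[:,1])<.4)
print(m.sum(),q[m].min(0),q[m].max(0)); print(np.histogram(q[m,2],bins=30))
t=q[m&(q[:,2]<.19)&(q[:,2]>.165)]
r=cv2.minAreaRect(t[:,:2].astype(np.float32)*1000);print(r,cv2.boxPoints(r))
h=m&(q[:,2]>.193)
v,u=np.mgrid[:400,:640]
for i in np.where(h)[0][::4]: print(u.ravel()[i],v.ravel()[i],q[i].round(3),d['image'].reshape(-1,3)[i])
E
```

```text
6801 [ 0.47594999 -0.24990007  0.15003961] [0.65554626 0.0842432  0.27205761]
(array([ 111,  105,  126,  128,  115,  126,  119,  154,  592, 2870, 1761,
         98,   28,   24,   20,   44,  162,   73,    9,    6,    5,    4,
         12,    6,   10,    8,   12,   23,   33,   17]), array([0.15003961, 0.15410688, 0.15817415, 0.16224141, 0.16630868,
       0.17037595, 0.17444321, 0.17851048, 0.18257775, 0.18664501,
       0.19071228, 0.19477955, 0.19884681, 0.20291408, 0.20698135,
       0.21104861, 0.21511588, 0.21918315, 0.22325041, 0.22731768,
       0.23138495, 0.23545221, 0.23951948, 0.24358675, 0.24765401,
       0.25172128, 0.25578855, 0.25985581, 0.26392308, 0.26799035,
       0.27205761]))
((564.7179565429688, -79.1102294921875), (137.4053955078125, 326.1808776855469), 8.610071182250977) [[ 472.3734    71.85677]
 [ 521.2057  -250.64807]
 [ 657.0625  -230.07724]
 [ 608.2302    92.42761]]
333 185 [0.539 0.067 0.195] [110  97  80]
318 187 [0.506 0.045 0.194] [97 91 77]
350 189 [0.582 0.073 0.194] [99 90 77]
345 192 [0.575 0.057 0.195] [99 92 80]
339 193 [0.57  0.026 0.22 ] [65 60 
[... 9002 characters left out ...]
  0.195] [98 93 80]
330 271 [ 0.633 -0.174  0.194] [97 92 77]
311 273 [ 0.597 -0.196  0.194] [99 91 80]
305 274 [ 0.586 -0.203  0.193] [96 91 78]
308 275 [ 0.593 -0.203  0.193] [97 90 77]
311 276 [ 0.601 -0.204  0.195] [98 90 77]
331 277 [ 0.641 -0.187  0.193] [98 91 78]
329 278 [ 0.638 -0.191  0.194] [98 91 78]
327 280 [ 0.636 -0.197  0.193] [99 92 80]
330 281 [ 0.644 -0.198  0.195] [97 92 78]
298 283 [ 0.582 -0.231  0.193] [98 91 79]
315 283 [ 0.616 -0.215  0.193] [98 91 78]
314 285 [ 0.616 -0.221  0.193] [98 91 79]
312 286 [ 0.613 -0.225  0.194] [100  93  80]
308 287 [ 0.606 -0.231  0.194] [102  95  83]
314 289 [ 0.62  -0.23   0.193] [101  93  81]
329 290 [ 0.65  -0.219  0.194] [91 86 75]
```

View pics/b.png

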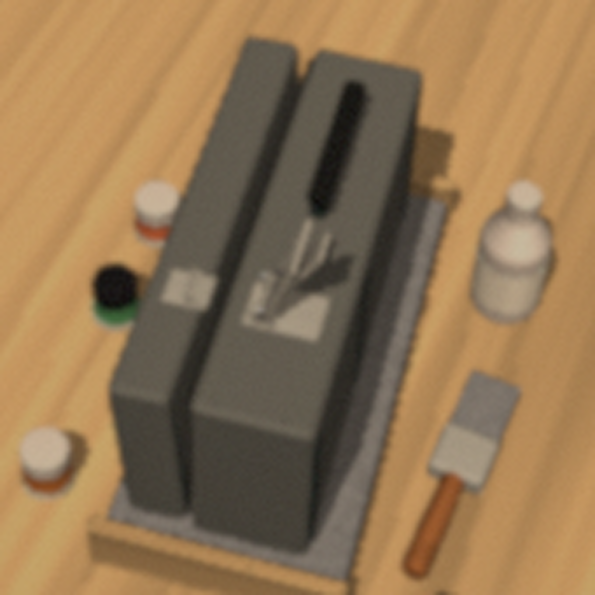

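```bash
python3 - <<'E'
from h import *
for n in('side','scene'):
    d=dict(np.load('pics/%s.npz'%n));q=pts(d).reshape(-1,3)
    m=(q[:,2]>.185)&(q[:,2]<.2)&(q[:,0]>.45)&(q[:,0]<.7)&(q[:,1]<.12)&(q[:,1]>-.28)
    t=q[m]
    # yaw from main back shell: 
    r=cv2.minAreaRect(t[:,:2].astype(np.float32)*1000);print(n,r)
    for a in (r[2]if r[2]<45 else r[2]-90,):
        a=np.radians(a);ex=np.array([np.cos(a),np.sin(a)]);ey=np.array([-ex[1],ex[0]])
        x=t[:,:2]@ex;y=t[:,:2]@ey
        print('hist x',*[(round(b,3),c) for c,b in zip(*np.histogram(x,bins=np.arange(.45,.64,.004)))])
        print('y',np.percentile(y,[0,.5,99.5,100]))
        o=(q[:,2]>.198)&(q[:,2]<.3)&(q[:,0]>.45)&(q[:,0]<.7)&(q[:,1]<-.085)&(q[:,1]>-.28)
        w=np.c_[q[o,:2]@ex,q[o,:2]@ey,q[o,2]]
        k=w[:,0]<.535;print('zmed',np.median(t[x>.56,2]),'keeper',w[k].min(0),w[k].max(0),k.sum())
        L=w[~k];
        for lo in np.arange(.198,.29,.006):
            s=L[(L[:,2]>=lo)&(L[:,2]<lo+.006)]
            if len(s):print(lo.round(3),len(s),'x',np.percentile(s[:,0],[5,50,95]).round(4),'y',np.percentile(s[:,1],[5,50,95]).round(4))
E
```

```text
side ((565.44482421875, -80.87234497070312), (134.70513916015625, 322.6402282714844), 8.576910972595215)
hist x (np.float64(0.45), np.int64(0)) (np.float64(0.454), np.int64(0)) (np.float64(0.458), np.int64(0)) (np.float64(0.462), np.int64(0)) (np.float64(0.466), np.int64(0)) (np.float64(0.47), np.int64(0)) (np.float64(0.474), np.int64(0)) (np.float64(0.478), np.int64(71)) (np.float64(0.482), np.int64(147)) (np.float64(0.486), np.int64(174)) (np.float64(0.49), np.int64(173)) (np.float64(0.494), np.int64(178)) (np.float64(0.498), np.int64(169)) (np.float64(0.502), np.int64(173)) (np.float64(0.506), np.int64(176)) (np.float64(0.51), np.int64(179)) (np.float64(0.514), np.int64(188)) (np.float64(0.518), np.int64(130)) (np.float64(0.522), np.int64(4)) (np.float64(0.526), np.int64(4)) (np.float64(0.53), np.int64(85)) (np.float64(0.534), np.int64(168)) (np.float64(0.538), np.int64(183)) (np.float64(0.542), np.int64(188)) (np.float64(0.546), np.int64(178)) (np.float64(0.55), np.int64(179)) (np.float64(0.554), np.int64(168)) (np.float64(0.558), np.int64(142)) (np.float64(0.562), np.int64(87)) 
[... 3527 characters left out ...]
[-0.2424 -0.229  -0.2151]
0.21 13 x [0.5669 0.5693 0.5705] y [-0.2475 -0.2222 -0.209 ]
0.216 10 x [0.5696 0.5722 0.5747] y [-0.2454 -0.219  -0.2099]
0.222 8 x [0.5721 0.5738 0.5776] y [-0.2459 -0.2247 -0.209 ]
0.228 10 x [0.5721 0.5784 0.5811] y [-0.2371 -0.2212 -0.2108]
0.234 12 x [0.5735 0.5795 0.5835] y [-0.239  -0.2187 -0.21  ]
0.24 7 x [0.5777 0.5859 0.5868] y [-0.233  -0.226  -0.2148]
0.246 11 x [0.5781 0.5878 0.5901] y [-0.2373 -0.2213 -0.2105]
0.252 6 x [0.5803 0.5915 0.593 ] y [-0.2332 -0.2196 -0.2086]
0.258 18 x [0.5821 0.5875 0.597 ] y [-0.2425 -0.2216 -0.2086]
0.264 22 x [0.5814 0.5854 0.598 ] y [-0.2446 -0.2278 -0.2113]
0.27 2 x [0.5972 0.5973 0.5974] y [-0.2347 -0.2307 -0.2266]
```

The case is yawed about 8.5°. In the case frame the hinge is at about X=0.5605, Y=-0.2355, Z=0.2025. The back shell's edges and the lever end (≈77 mm from the hinge, lever at about 1.1 rad) agree with the given sizes.

```bash
cat >> h.py <<'E'
from scipy.spatial.transform import Rotation as Ro
a=np.radians(8.5);C=np.array([[np.cos(a),np.sin(a),0],[-np.sin(a),np.cos(a),0],[0,0,1]])  # world->case
H=np.array([.5605,-.2355,.2025])
def rel(*tgts):
    s=manip.get_state();R=Ro.from_rotvec(s['tool_rot']).as_matrix();p=s['eef_pos']
    print('t',round(float(s['time']),2),'pos rel hinge mm',((C@p-H)*1e3).round(1),'F case',(C@s['ft_force']).round(1))
    yc=C.T[:,1];ly=R.T@yc;print('yaw needed',round(float(np.arctan2(-ly[0],ly[1])),3),'tool z',R[:,2].round(3))
    for t in tgts: print(t,'->',((R.T@(C.T@(H+np.array(t)/1e3)-p))*100).round(2))
E
python3 -c "
from h import *
rel((95,0,157),(60,0,157))"
```

```text
t 0.1 pos rel hinge mm [-337.   791.8   27.8] F case [ 0.2 -0.2  0.2]
yaw needed -0.382 tool z [-0.001 -0.002 -1.   ]
(95, 0, 157) -> [-69.61 -57.38 -12.83]
(60, 0, 157) -> [-66.36 -58.69 -12.83]
```

Emit:
step_arm(steps=[-1, 0, 0, -6, -0.1, -1, -4, -3, -12.8, -0.2, -1, -8.5, -7, -12.8, -0.3, -1, -13, -10.7, -12.8, -0.38, -1, -17.5, -14.4, -12.8, -0.38], squeeze=20)

```text
time: 0.72
eef_pos: [0.2742, 0.4047, 0.3594]
tool_rot: [-0.232, 3.132, 0.0]
ft_force: [1.1, -0.0, -1.0]
gripper_width: -0.0001
```

```bash
python3 -c "
from h import *
rel((95,0,157))"
```

```text
t 0.72 pos rel hinge mm [-229.5  595.2  156.9] F case [ 1.1 -0.2 -1. ]
yaw needed -0.0 tool z [ 0.  0. -1.]
(95, 0, 157) -> [-3.246e+01 -5.951e+01 -1.000e-02]
```

Emit:
step_arm(steps=[-1, -2.5, -4.6, 0, 0, -1, -5, -9.2, 0, 0, -1, -7.5, -13.8, 0, 0, -1, -10, -18.4, 0, 0, -1, -12.5, -23, 0, 0])

```text
time: 1.35
eef_pos: [0.4313, 0.1953, 0.359]
tool_rot: [0.229, -3.133, 0.0]
ft_force: [0.5, 0.7, 0.4]
gripper_width: 0.0
```

Emit:
step_arm(steps=[-1, -2.5, -4.6, 0, 0, -1, -5, -9.2, 0, 0, -1, -7.5, -13.8, 0, 0, -1, -10, -18.4, 0, 0, -1, -12.5, -23, 0, 0])

```text
time: 1.98
eef_pos: [0.5885, -0.014, 0.3588]
tool_rot: [0.229, -3.133, -0.0]
ft_force: [0.2, 0.3, 1.4]
gripper_width: -0.0006
```

```bash
python3 -c "
from h import *
rel((95,0,157),(95,0,45))"
```

```text
t 1.98 pos rel hinge mm [ 19.5 134.7 156.3] F case [0.3 0.2 1.4]
yaw needed -0.002 tool z [-0.001  0.    -1.   ]
(95, 0, 157) -> [ -7.58 -13.45  -0.08]
(95, 0, 45) -> [ -7.59 -13.45  11.12]
```

Next I move behind the lever and take a wrist picture from there.

Emit:
step_arm(steps=[-1, -3, -4.5, 0, 0, -1, -6, -9, 0, 0, -1, -7.6, -13.5, 0, 0, -1, -7.6, -13.5, 0, 0])

```text
time: 2.48
eef_pos: [0.683, -0.1384, 0.3559]
tool_rot: [0.223, -3.129, -0.001]
ft_force: [-0.3, 1.1, 0.3]
gripper_width: 0.0001
```

```bash
python3 - <<'E'
from h import *
rel((75,0,45))
d=grab('wrist')
cv2.imwrite('pics/w1.png',cv2.cvtColor(d['image'],4))
p=pts(d).reshape(-1,3);w=(p@C.T-H)*1e3;v,u=np.mgrid[:400,:640];u=u.ravel();v=v.ravel()
m=(abs(w[:,1])<40)&(w[:,2]>2)&(w[:,2]<80)&(w[:,0]<70)&(w[:,0]>-70)
print(m.sum())
for i in np.where(m)[0][::max(1,m.sum()//40)]:print(u[i],v[i],w[i].round(0))
E
```

```text
t 2.48 pos rel hinge mm [ 94.5  -2.3 153.4] F case [-0.1  1.1  0.3]
yaw needed -0.006 tool z [-0.004  0.    -1.   ]
(75, 0, 45) -> [ 1.91  0.21 10.85]
1675
307 81 [ -8. -16.   6.]
327 85 [-5.  3.  3.]
306 87 [ -3. -18.   4.]
314 88 [ -2. -10.   6.]
322 89 [-1. -2.  6.]
329 90 [0. 4. 7.]
335 91 [ 1. 10.  9.]
333 92 [ 2.  8. 10.]
330 93 [ 3.  5. 13.]
327 94 [ 4.  2. 15.]
323 95 [ 5. -1. 17.]
318 96 [ 6. -6. 19.]
320 97 [ 7. -4. 20.]
322 98 [ 8. -2. 23.]
327 99 [ 9.  2. 23.]
334 100 [10.  8. 27.]
300 102 [ 12. -21.  47.]
315 103 [13. -9. 31.]
322 104 [13. -2. 32.]
326 105 [14.  1. 35.]
326 106 [16.  1. 63.]
313 107 [17. -9. 62.]
300 108 [ 17. -20.  63.]
341 108 [18. 12. 64.]
328 109 [18.  2. 65.]
316 110 [19. -7. 65.]
303 111 [ 20. -17.  64.]
344 111 [20. 15. 64.]
331 112 [20.  5. 61.]
333 113 [21.  7. 49.]
322 115 [23. -2. 52.]
310 117 [ 24. -12.  55.]
324 118 [25. -1. 57.]
311 120 [ 26. -11.  59.]
325 121 [27. -0. 61.]
311 123 [ 29. -11.  64.]
325 124 [29. -0. 65.]
310 126 [ 31. -12.  69.]
324 127 [32. -1. 69.]
336 128 [32.  8. 69.]
319 130 [34. -5. 67.]
```

View pics/w1.png

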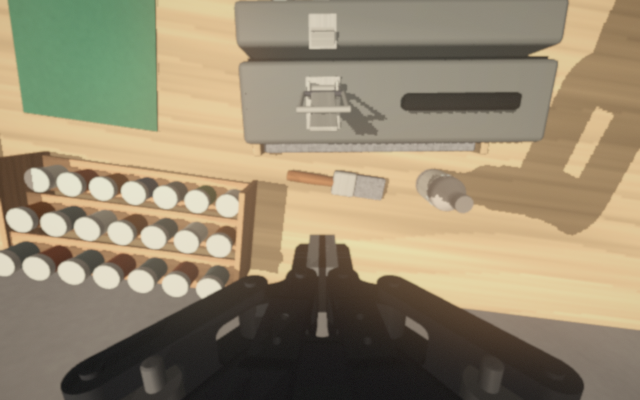

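The wrist view shows the latch clearly: keeper at (322,30), lever end at (322,127), bail bar at (322,107). It agrees with my hinge estimate to within about 2 mm. Now I descend behind the lever.

Emit:
step_arm(steps=[-1, 0, 0.1, 4, 0, -1, 0, 0.1, 8, 0, -1, 0.5, 0.1, 10.8, 0, -1, 1.9, 0.1, 10.8, 0, -1, 1.9, 0.1, 10.8, 0])

```text
time: 3.15
eef_pos: [0.663, -0.1355, 0.2516]
tool_rot: [0.231, -3.133, -0.0]
ft_force: [0.8, -0.2, -0.3]
gripper_width: -0.0
```

Emit:
step_arm(steps=[-1, 0.8, 0, 0, 0, -1, 1.6, 0, 0, 0, -1, 2, 0, 0, 0, -1, 2.4, 0, 0, 0, -1, 2.8, 0, 0, 0])

```text
time: 3.78
eef_pos: [0.6358, -0.1409, 0.2513]
tool_rot: [-0.229, 3.133, 0.0]
ft_force: [-0.6, -0.2, -0.4]
gripper_width: 0.0001
```

```bash
python3 -c "
from h import *
rel((0,0,45))"
```

```text
t 3.77 pos rel hinge mm [47.5  2.2 48.8] F case [-0.7 -0.1 -0.4]
yaw needed -0.002 tool z [ 0.  0. -1.]
(0, 0, 45) -> [ 4.75 -0.23  0.38]
```

Emit:
step_arm(steps=[-1, 0.7, -0.2, 0, 0, -1, 1.4, -0.2, 0, 0, -1, 2.1, -0.2, 0, 0, -1, 2.8, -0.2, 0, 0, -1, 3.5, -0.2, 0, 0])

```text
time: 4.4
eef_pos: [0.6012, -0.148, 0.2513]
tool_rot: [-0.229, 3.133, -0.0]
ft_force: [2.4, 0.9, 1.2]
gripper_width: -0.0002
```

```bash
python3 - <<'E'
from h import *
rel()
d=grab('wrist')
p=pts(d).reshape(-1,3);w=(p@C.T-H)*1e3
m=(abs(w[:,1])<9)&(w[:,2]>5)&(w[:,2]<85)&(w[:,0]<60)&(w[:,0]>-60)
for lo in range(5,85,8):
    s=w[m&(w[:,2]>=lo)&(w[:,2]<lo+8)]
    if len(s):print(lo,len(s),np.percentile(s[:,0],[5,50,95]).round(1))
E
```

```text
t 4.4 pos rel hinge mm [12.2  0.3 48.8] F case [2.5 0.5 1.2]
yaw needed -0.002 tool z [ 0. -0. -1.]
5 40 [-4.2 -3.4 -2.7]
29 115 [-3.7 -3.4 -3. ]
37 159 [-3.9 -3.5 -3.2]
45 176 [-4.1 -3.8 -3.3]
53 205 [-4.3 -3.9 -3.6]
61 680 [-19.9 -16.4  -3.8]
69 664 [-4.6 -3.3  4.2]
77 337 [-2.8  0.1  3.6]
```

The lever is now upright and the contact force is about 2.5 N. I'll keep pushing.

Emit:
step_arm(steps=[-1, 0.5, 0, 0, 0, -1, 1.0, 0, 0, 0, -1, 1.5, 0, 0, 0, -1, 1.8, 0, 0, 0, -1, 2.1, 0, 0, 0])

```text
time: 5.08
eef_pos: [0.5808, -0.1509, 0.2513]
tool_rot: [-0.23, 3.133, 0.0]
ft_force: [2.6, 1.0, 0.5]
gripper_width: -0.0003
```

Emit:
step_arm(steps=[-1, 0.1, 0, 0, 0, -1, 0.2, 0, 0, 0, -1, 0.3, 0, 0, 0, -1, 0.4, 0, 0, 0, -1, 0.4, 0, 0, 0])

```text
time: 5.7
eef_pos: [0.5769, -0.1516, 0.2513]
tool_rot: [0.229, -3.133, 0.0]
ft_force: [2.3, 0.4, -0.0]
gripper_width: -0.0003
```

```bash
cat >> h.py <<'E'
def look(png=None):
    for n in('wrist','side'):
        d=grab(n);p=pts(d).reshape(-1,3);w=(p@C.T-H)*1e3
        if png==n: cv2.imwrite('pics/%s_%d.png'%(n,d['t'][0]*0+manip.get_state()['time']*100),cv2.cvtColor(d['image'],4))
        print(n)
        m=(w[:,2]>-5)&(w[:,2]<85)&(w[:,0]<80)&(w[:,0]>-75)
        for lab,mm in(('mid',abs(w[:,1])<9),('wire',(abs(w[:,1])>13)&(abs(w[:,1])<24))):
            for lo in range(-5,85,8):
                s=w[m&mm&(w[:,2]>=lo)&(w[:,2]<lo+8)]
                if len(s):print(lab,lo,len(s),np.percentile(s[:,0],[5,50,95]).round(1))
E
python3 - <<'E'
from h import *
rel();look()
E
```

```text
t 5.7 pos rel hinge mm [-12.4   0.3  48.8] F case [ 2.4  0.1 -0. ]
yaw needed -0.002 tool z [-0. -0. -1.]
wrist
mid -5 242 [-55.3 -52.4 -48.8]
mid 3 2 [-2.9 -1.7 -0.4]
mid 19 1 [-8.1 -8.1 -8.1]
mid 27 3 [-14.  -13.9 -12.9]
mid 35 5 [-19.2 -18.1 -17.9]
mid 43 33 [-23.1 -22.8 -22.3]
mid 51 182 [-26.8 -24.4 -20.4]
mid 59 321 [-35.8 -24.5 -20.3]
mid 67 609 [-36.3 -32.6 -20.3]
mid 75 301 [-25.  -24.4 -20.4]
mid 83 88 [-25.  -24.4 -15.6]
wire -5 408 [-47.4 -36.7 -25.6]
wire 3 439 [-24.5 -12.2   0.3]
wire 11 26 [-6.3 -4.5 -3.4]
wire 59 16 [-20.8 -20.5 -20.1]
wire 67 18 [-20.9 -20.5 -20. ]
wire 75 14 [-20.8 -20.5 -19.7]
side
mid -5 25 [-51.8 -47.3  12.3]
mid 3 22 [-2.1  0.7  4.3]
mid 11 16 [-7.9 -4.4 -2.4]
mid 19 16 [-10.6  -8.4  -6.1]
mid 27 12 [-13.5 -12.6 -10.5]
mid 35 8 [-17.7 -15.8 -14.4]
mid 43 3 [-21.6 -19.5  -5.3]
mid 51 12 [-23.5  -3.   -0.6]
mid 59 6 [-3.7 -1.4 -0.7]
mid 67 7 [-2.7 -1.3 -0.6]
mid 75 4 [-2.2 -1.3 -1. ]
wire -5 47 [-49.7 -29.1   8.4]
wire 3 29 [-16.1  -3.    5.7]
wire 11 2 [-3.9 -3.8 -3.7]
wire 35 1 [-15.2 -15.2 -15.2]
wire 43 3 [-22.1 -20.1 -18.3]
wire 51 8 [-26.2 -20.1  -5.4]
wire 59 7 [-25.5 -11.   -6.4]
wire 67 2 [-16.6 -12.9  -9.2]
```

Emit:
step_arm(steps=[-1, 0.1, 0, 0, 0, -1, 0.2, 0, 0, 0, -1, 0.3, 0, 0, 0, -1, 0.35, 0, 0, 0, -1, 0.35, 0, 0, 0])

```text
time: 6.42
eef_pos: [0.5734, -0.152, 0.2513]
tool_rot: [0.229, -3.133, 0.0]
ft_force: [1.2, 0.9, -0.1]
gripper_width: 0.0002
```

```bash
python3 - <<'E'
from h import *
rel();look()
E
```

```text
t 6.42 pos rel hinge mm [-15.9   0.4  48.8] F case [ 1.3  0.7 -0.1]
yaw needed -0.002 tool z [-0. -0. -1.]
wrist
mid -5 217 [-54.9 -52.  -48.8]
mid 3 1 [-1.1 -1.1 -1.1]
mid 11 2 [-5.3 -4.6 -3.9]
mid 19 4 [-13.2 -12.7 -10.2]
mid 27 2 [-16.3 -16.3 -16.2]
mid 35 10 [-22.2 -20.5 -18.9]
mid 43 39 [-27.2 -26.8 -24.3]
mid 51 209 [-31.5 -28.1 -23.9]
mid 59 588 [-39.6 -35.  -24. ]
mid 67 341 [-38.1 -27.9 -23.6]
mid 75 312 [-28.5 -27.9 -24. ]
mid 83 71 [-28.4 -27.9 -27.5]
wire -5 418 [-47.6 -36.7 -25.6]
wire 3 440 [-25.1 -12.7  -3.7]
wire 11 15 [-6.1 -5.3 -4.4]
wire 59 15 [-24.4 -23.9 -23.7]
wire 67 18 [-24.4 -23.8 -23.5]
wire 75 18 [-24.4 -23.9 -23.4]
side
mid -5 24 [-53.6 -49.1   5.6]
mid 3 20 [-2.3  0.6  4.7]
mid 11 22 [-8.7 -5.2 -1.9]
mid 19 16 [-13.1 -10.8  -8.3]
mid 27 11 [-16.2 -14.6 -12.3]
mid 35 7 [-21.5 -18.9 -16. ]
mid 43 4 [-24.3 -21.2 -10.6]
mid 51 10 [-29.9 -16.7  -4.4]
mid 59 9 [-8.6 -4.6 -3.8]
mid 67 6 [-6.  -4.8 -4.2]
mid 75 2 [-7.3 -6.1 -5. ]
wire -5 33 [-43.5 -28.8   7.5]
wire 3 33 [-18.4  -3.4   5.4]
wire 11 3 [-5.9 -4.1 -3.5]
wire 27 4 [-17.3 -14.4 -10.9]
wire 35 3 [-22.6 -22.4 -18. ]
wire 43 3 [-26.6 -24.8 -24.6]
wire 51 2 [-26.7 -26.6 -26.4]
wire 59 11 [-27.9 -17.8  -9.8]
wire 67 6 [-32.  -14.4  -8.7]
```

Emit:
step_arm(steps=[-1, 0.05, 0, 0, 0, -1, 0.1, 0, 0, 0, -1, 0.15, 0, 0, 0, -1, 0.2, 0, 0, 0, -1, 0.2, 0, 0, 0])

```text
time: 7.15
eef_pos: [0.5715, -0.1523, 0.2513]
tool_rot: [0.229, -3.133, -0.0]
ft_force: [2.5, 0.3, -0.1]
gripper_width: 0.0002
```

```bash
cat >> h.py <<'E'
def wire():
    d=grab('wrist');p=pts(d).reshape(-1,3);w=(p@C.T-H)*1e3
    g=d['image'].reshape(-1,3).max(1)
    for s in(-1,1):
        for lo in range(-70,5,6):
            k=(abs(w[:,1]*s-18)<8)&(w[:,0]>=lo)&(w[:,0]<lo+6)&(w[:,2]>-30)&(w[:,2]<30)
            if k.sum(): i=np.argsort(w[k,2])[-5:]; print(s,lo,k.sum(),w[k][i].mean(0).round(1),'med',np.median(w[k,2]).round(1))
E
python3 - <<'E'
from h import *
rel();wire()
d=np.load('pics/wrist.npz');cv2.imwrite('pics/w2.png',cv2.resize(cv2.cvtColor(d['image'],4)[40:300,180:460],None,fx=2.1,fy=2.1,interpolation=2))
E
```

```text
t 7.15 pos rel hinge mm [-17.8   0.4  48.8] F case [ 2.5 -0.  -0.1]
yaw needed -0.002 tool z [-0.  0. -1.]
-1 -70 197 [-66.8 -13.6 -10.7] med -12.3
-1 -64 211 [-58.5 -14.4  -6.2] med -11.6
-1 -58 180 [-53.7 -11.1  -0.8] med -7.7
-1 -52 178 [-50.5 -13.6  -3.3] med -9.9
-1 -46 150 [-40.7 -21.1  -1.4] med -9.4
-1 -40 65 [-35.5 -20.8   0.6] med -1.1
-1 -34 222 [-29.  -20.9   3.1] med -16.4
-1 -28 183 [-23.5 -20.8   4.5] med -10.9
-1 -22 166 [-17.  -20.7   7.2] med -10.3
-1 -16 129 [-14.5 -11.2  27.4] med -9.5
-1 -10 124 [ -7.5 -11.4  16. ] med 9.1
-1 -4 31 [ -3.8 -18.8  10.2] med -9.9
-1 2 20 [  5.3 -24.1 -10. ] med -10.7
1 -70 200 [-65.5  13.1 -10.7] med -12.6
1 -64 201 [-58.3  14.1  -6.7] med -12.0
1 -58 181 [-54.6  15.2  -5.4] med -10.9
1 -52 182 [-46.4  17.   -3.2] med -11.1
1 -46 124 [-42.   16.8  -1.8] med -10.6
1 -40 57 [-35.2  17.1   0.8] med -1.4
1 -34 223 [-29.2  17.4   2.9] med -16.2
1 -28 192 [-23.4  17.6   4.4] med -10.9
1 -22 167 [-17.5  17.    6.6] med -10.2
1 -16 144 [-10.9  16.6   9.1] med -10.2
1 -10 175 [-5.6 13.2 11.2] med 7.7
1 -4 71 [-2.1 15.2 -4.8] med -10.5
1 2 55 [ 4.8 24.4 -9.6] med -10.5
```

View pics/w2.png

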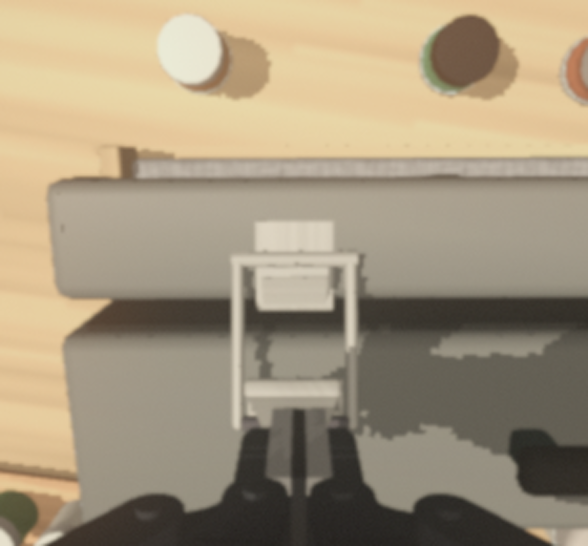

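The bail bar sits at h ≈ -6.5 mm, behind the keeper crest (≈ -1 mm), so it is hooked. In the crop the bar is at row 260, with keeper parts on both sides of it. Next I go over to the lid side of the lever.

Emit:
step_arm(steps=[-1, -0.6, 0, 0, 0, -1, -0.6, 0, -4, 0, -1, 1.5, 0, -5, 0, -1, 5, 0, -5, 0, -1, 5.7, 0, -5, 0])

```text
time: 7.82
eef_pos: [0.5141, -0.1609, 0.3016]
tool_rot: [0.228, -3.133, 0.001]
ft_force: [0.6, 0.6, -0.2]
gripper_width: 0.0003
```

Emit:
step_arm(steps=[-1, 0, 0, 2.5, 0, -1, 0, 0, 4.8, 0, -1, -0.6, 0, 4.8, 0, -1, -0.6, 0, 4.8, 0])

```text
time: 8.32
eef_pos: [0.522, -0.1597, 0.254]
tool_rot: [-0.23, 3.133, -0.0]
ft_force: [0.5, 0.1, -0.7]
gripper_width: 0.0002
```

```bash
python3 - <<'E'
from h import *
rel();look('side')
E
ls pics
```

```text
t 8.32 pos rel hinge mm [-67.9   0.4  51.5] F case [ 0.5  0.  -0.7]
yaw needed -0.002 tool z [ 0.001 -0.    -1.   ]
wrist
mid -5 48 [-55.6 -55.1 -54.3]
mid 51 1 [-74.9 -74.9 -74.9]
mid 59 8 [-39.9 -39.  -38.2]
mid 75 1 [-74.7 -74.7 -74.7]
wire -5 71 [-50.7 -46.4 -40.4]
side
mid -5 26 [-53.6 -47.8   9.3]
mid 3 26 [-3.6  0.1  4.4]
mid 11 16 [-8.1 -5.5 -3. ]
mid 19 21 [-13.7 -11.1  -7.7]
mid 27 17 [-18.2 -15.9 -13.5]
mid 35 17 [-24.4 -20.9 -18.7]
mid 43 22 [-31.  -26.1 -22.8]
mid 51 25 [-59.8 -31.9 -28. ]
mid 59 30 [-59.5 -38.1 -33.7]
mid 67 8 [-60.4 -56.4 -43.1]
mid 75 12 [-59.7 -56.9 -56. ]
wire -5 37 [-50.2 -24.9   7.3]
wire 3 31 [-24.6  -3.5   6.5]
wire 11 4 [-6.  -5.3 -2.9]
wire 19 3 [-12.5  -8.5  -8.4]
wire 27 4 [-17.9 -16.7 -15.4]
wire 35 2 [-24.4 -22.3 -20.1]
wire 43 3 [-26.8 -24.7 -22.4]
wire 51 4 [-33.2 -30.4 -28.9]
wire 59 15 [-73.8 -65.  -37.1]
wire 67 6 [-73.1 -68.4 -61.1]
a.png
b.png
scene.npz
scene.png
side.npz
side.png
side_842.png
w1.png
w2.png
wrist.npz
```

Emit:
step_arm(steps=[-1, -0.7, 0, 0, 0, -1, -1.4, 0, 0, 0, -1, -2, 0, 0, 0, -1, -2.5, 0, -0.1, 0, -1, -3, 0, -0.3, 0])

```text
time: 9.05
eef_pos: [0.5509, -0.1553, 0.2563]
tool_rot: [0.229, -3.133, -0.0]
ft_force: [-2.5, -0.9, 1.7]
gripper_width: 0.0
```

```bash
python3 - <<'E'
from h import *
rel();wire();look()
E
```

```text
t 9.05 pos rel hinge mm [-38.6   0.4  53.8] F case [-2.6 -0.5  1.7]
yaw needed -0.002 tool z [-0.001  0.    -1.   ]
-1 -70 172 [-64.9 -13.1 -10.6] med -12.2
-1 -64 168 [-60.3 -13.7  -9. ] med -12.0
-1 -58 186 [-53.6 -11.   -1.2] med -7.5
-1 -52 157 [-50.4 -12.8  -3.3] med -10.3
-1 -46 116 [-40.7 -21.2  -1.4] med -9.1
-1 -40 55 [-36.1 -20.8   0.4] med -1.1
-1 -34 218 [-29.4 -20.6   3.1] med -16.5
-1 -28 172 [-23.  -20.7   4.9] med -10.9
-1 -22 138 [-18.  -20.7   6.7] med -10.2
-1 -16 82 [-12.2 -21.8   7.7] med -10.2
-1 -10 15 [ -8.5 -23.9  -2.6] med -10.4
-1 -4 11 [ -1.6 -25.2 -10.1] med -10.4
-1 2 6 [  3.8 -25.2 -10.2] med -10.5
1 -70 174 [-66.3  16.  -10.9] med -12.5
1 -64 170 [-61.2  15.3  -9.2] med -12.3
1 -58 173 [-53.5  16.5  -5.7] med -8.5
1 -52 158 [-46.7  17.1  -3.6] med -11.2
1 -46 108 [-41.6  16.9  -1.3] med -11.3
1 -40 47 [-35.8  16.8   0.5] med -1.1
1 -34 232 [-28.7  16.8   2.8] med -16.4
1 -28 167 [-23.5  17.3   5. ] med -10.9
1 -22 132 [-19.7  17.5   5.6] med -10.6
1 -16 79 [-14.   13.5  -9. ] med -10.7
1 -10 38 [-6.  24.1 -9.7] med -10.4
1 -4 28 [ -1.7  23.5 -10. ] med
[... 358 characters left out ...]
e 75 18 [-46.6 -46.2 -45.9]
wire 83 7 [-47.  -46.5 -45.9]
side
mid -5 26 [-52.1 -47.7   5.1]
mid 3 19 [-1.1  1.5  5.3]
mid 11 13 [-4.5 -2.4 -0.6]
mid 19 11 [-7.3 -6.  -4.1]
mid 27 11 [-10.4  -8.3  -7.1]
mid 35 11 [-12.5 -11.2  -9.5]
mid 43 16 [-16.5 -14.4 -12.6]
mid 51 12 [-25.1 -17.6 -15.6]
mid 59 20 [-31.  -20.6 -18.3]
mid 67 23 [-30.4 -25.4 -21.5]
mid 75 3 [-27.1 -26.6 -26.6]
mid 83 5 [-29.  -27.  -26.5]
wire -5 44 [-51.5 -27.2   8.3]
wire 3 25 [-25.4  -3.2   3.9]
wire 11 5 [-4.9 -2.7  0.1]
wire 27 1 [-6.3 -6.3 -6.3]
wire 35 1 [-9. -9. -9.]
wire 43 1 [-15.7 -15.7 -15.7]
wire 51 1 [-15.6 -15.6 -15.6]
wire 59 9 [-44.  -38.  -24.8]
wire 67 13 [-44.7 -35.7 -23.6]
wire 75 2 [-34.9 -33.1 -31.3]
```

Emit:
step_arm(steps=[-1, -0.4, 0, -0.2, 0, -1, -0.8, 0, -0.3, 0, -1, -1.2, 0, -0.4, 0, -1, -1.6, 0, -0.5, 0, -1, -1.9, 0, -0.6, 0])

```text
time: 9.82
eef_pos: [0.5687, -0.1526, 0.2612]
tool_rot: [0.229, -3.13, -0.001]
ft_force: [-6.4, -0.5, -4.7]
gripper_width: -0.0002
```

```bash
python3 - <<'E'
from h import *
rel();wire();look()
E
```

```text
t 9.82 pos rel hinge mm [-20.6   0.6  58.7] F case [-6.4  0.5 -4.7]
yaw needed -0.002 tool z [-0.003  0.    -1.   ]
-1 -70 179 [-65.4 -12.8 -10.2] med -12.1
-1 -64 173 [-60.2 -14.  -10.1] med -11.7
-1 -58 196 [-53.  -11.7  -1.3] med -8.1
-1 -52 149 [-51.5 -11.4  -1.1] med -7.4
-1 -46 143 [-41.1 -20.4  -1.8] med -9.6
-1 -40 61 [-34.8 -21.    0.5] med -1.8
-1 -34 201 [-28.9 -20.7   2.8] med -16.3
-1 -28 177 [-23.2 -20.9   4.6] med -10.8
-1 -22 155 [-18.5 -21.    6.6] med -10.4
-1 -16 171 [-11.2 -20.3   9.1] med -8.8
-1 -10 208 [ -4.9 -21.1  10.5] med 0.6
-1 -4 133 [ -2.5 -16.6  12.3] med 6.1
-1 2 13 [  3.9 -22.   -9.7] med -10.2
1 -70 167 [-65.7  14.8 -10.7] med -12.4
1 -64 169 [-60.5  17.4 -10.6] med -12.0
1 -58 181 [-53.7  12.9  -5.5] med -11.2
1 -52 161 [-47.4  16.6  -4.2] med -10.9
1 -46 132 [-41.5  17.2  -1.8] med -11.7
1 -40 50 [-34.7  17.2   0.6] med -1.6
1 -34 201 [-29.2  17.3   2.2] med -16.6
1 -28 176 [-22.6  17.4   4.5] med -11.2
1 -22 154 [-17.2  16.9   6.6] med -10.4
1 -16 165 [-11.5  16.9   8.4] med -9.6
1 -10 190 [-4.7 16.7 10.5] med -1.0
1 -4 109 [-2.4 15.3 11.4] med -8
[... 289 characters left out ...]
re 67 10 [-28.5 -28.3 -28.1]
wire 75 16 [-28.9 -28.2 -27.9]
wire 83 4 [-28.5 -28.3 -28.1]
side
mid -5 20 [-52.2 -46.5   5.3]
mid 3 10 [2.  3.4 7.1]
mid 11 7 [0.4 1.1 2.1]
mid 19 5 [0.1 0.2 0.9]
mid 27 6 [-1.1  0.1  0.3]
mid 35 7 [-1.6 -1.  -0.3]
mid 43 7 [-3.  -1.9 -1.4]
mid 51 8 [-10.2  -2.9  -1.9]
mid 59 11 [-11.3  -4.1  -3. ]
mid 67 16 [-13.1  -7.8  -4.3]
mid 75 11 [-11.2  -7.6  -5.8]
mid 83 2 [-9.  -8.9 -8.8]
wire -5 54 [-44.  -28.1   6.6]
wire 3 31 [-20.7  -3.8   7.6]
wire 11 5 [-1.6 -0.5  0.9]
wire 19 3 [-1.6  0.5  0.8]
wire 27 1 [-1.7 -1.7 -1.7]
wire 35 2 [-2.1 -2.  -1.9]
wire 43 2 [-4.5 -3.2 -1.8]
wire 59 2 [-6.9 -5.8 -4.7]
wire 67 16 [-26.2 -21.4  -6.5]
wire 75 5 [-25.1 -15.8 -14. ]
```

The latch is hooked and pulling, at about 6–8 N. Next I carry the fingertip down along the lever's arc, checking the force on each call.

Emit:
step_arm(steps=[-1, -0.4, 0, -0.1, 0, -1, -0.8, 0, -0.2, 0, -1, -1.2, 0, -0.3, 0, -1, -1.5, 0, -0.3, 0, -1, -1.8, 0, -0.3, 0])

```text
time: 10.6
eef_pos: [0.586, -0.15, 0.2637]
tool_rot: [0.229, -3.129, -0.002]
ft_force: [-8.4, -0.8, -4.2]
gripper_width: 0.0003
```

Emit:
step_arm(steps=[-1, -0.3, 0, 0.0, 0, -1, -0.6, 0, 0.1, 0, -1, -0.9, 0, 0.2, 0, -1, -1.2, 0, 0.3, 0, -1, -1.2, 0, 0.3, 0])

```text
time: 11.22
eef_pos: [0.5985, -0.1482, 0.2615]
tool_rot: [0.229, -3.131, -0.001]
ft_force: [-6.2, -1.2, -1.4]
gripper_width: -0.0
```

```bash
python3 - <<'E'
from h import *
rel();look()
E
```

```text
t 11.22 pos rel hinge mm [ 9.5  0.5 59. ] F case [-6.3 -0.3 -1.4]
yaw needed -0.002 tool z [-0.003  0.    -1.   ]
wrist
mid -5 284 [-50.4 -46.8  -4.8]
mid 3 266 [-4.7 -1.6  0.5]
mid 11 204 [0.8 2.3 3.8]
mid 19 224 [3.6 5.1 6.7]
mid 27 258 [6.5 8.1 9.7]
mid 35 37 [ 9.3 10.4 12.2]
mid 43 2 [11.7 11.8 11.9]
mid 59 88 [-2.9 -2.5  1.6]
mid 67 228 [-3.  -2.5  1.7]
mid 75 281 [-3.  -2.4  1.7]
mid 83 83 [-3.2 -2.5  1.8]
wire -5 430 [-45.3 -32.5  -8.6]
wire 3 503 [-19.6  -6.2   3. ]
wire 11 50 [-0.2  1.7  3.2]
wire 67 10 [1.2 1.7 2. ]
wire 75 20 [1.2 1.6 2. ]
wire 83 5 [1.3 1.6 2. ]
side
mid -5 21 [-49.  -45.    5.6]
mid 3 13 [-2.4 -0.4  2.3]
mid 11 4 [4.3 4.6 5.4]
mid 19 3 [6.8 7.  7.7]
mid 27 4 [ 8.5  9.8 10.6]
mid 35 4 [11.9 12.7 12.8]
mid 43 4 [14.4 15.1 16.8]
mid 51 1 [18.1 18.1 18.1]
mid 59 14 [-0.1 20.2 22. ]
mid 67 18 [17.8 24.8 27.7]
mid 75 6 [19.4 20.9 21.2]
mid 83 1 [20.9 20.9 20.9]
wire -5 45 [-40.7 -24.3   6.2]
wire 3 37 [-13.3  -2.1   6.6]
wire 11 5 [0.8 4.4 5.3]
wire 19 3 [5.3 7.4 9.4]
wire 35 1 [13.9 13.9 13.9]
wire 43 1 [15.6 15.6 15.6]
wire 59 3 [13.7 22.  23.8]
wire 67 12 [ 4.3 10.6 17.2]
wire 75 5 [ 9.1 15.1 16.6]
```

Emit:
step_arm(steps=[-1, -0.4, 0, 0.2, 0, -1, -0.8, 0, 0.4, 0, -1, -1.1, 0, 0.6, 0, -1, -1.4, 0, 0.8, 0, -1, -1.8, 0, 1.1, 0])

```text
time: 11.95
eef_pos: [0.6169, -0.1455, 0.2518]
tool_rot: [0.229, -3.133, -0.0]
ft_force: [-6.6, 0.8, 1.8]
gripper_width: -0.0001
```

Emit:
step_arm(steps=[-1, -0.3, 0, 0.25, 0, -1, -0.6, 0, 0.55, 0, -1, -0.8, 0, 0.8, 0, -1, -1.0, 0, 1.1, 0, -1, -1.0, 0, 1.1, 0])

```text
time: 12.58
eef_pos: [0.6277, -0.144, 0.2407]
tool_rot: [-0.23, 3.131, -0.0]
ft_force: [-0.3, 0.0, 1.1]
gripper_width: 0.0001
```

```bash
python3 - <<'E'
from h import *
rel((38.5,0,36.7),(44.8,0,26),(48.9,0,14.3));look()
E
```

```text
t 12.57 pos rel hinge mm [39.   0.3 38.2] F case [-0.3  0.1  1.1]
yaw needed -0.002 tool z [ 0.002 -0.    -1.   ]
(38.5, 0, 36.7) -> [ 0.05 -0.03  0.15]
(44.8, 0, 26) -> [-0.57 -0.03  1.22]
(48.9, 0, 14.3) -> [-0.98 -0.03  2.39]
wrist
mid -5 441 [-48.2 -44.4  -5. ]
mid 3 726 [-4.1  2.6  8.9]
mid 11 627 [ 9.7 14.8 20. ]
mid 19 657 [20.4 25.6 30.5]
mid 27 210 [30.3 32.4 36.5]
mid 35 8 [27.1 27.3 27.6]
mid 43 208 [26.4 27.  31.2]
mid 51 269 [26.5 27.  31.2]
mid 59 316 [26.4 27.  31.1]
mid 67 335 [26.4 26.9 39.2]
mid 75 601 [24.4 29.9 46.6]
mid 83 252 [24.  26.1 43.3]
wire -5 751 [-44.5 -26.3  -9.2]
wire 3 665 [-11.   -0.8   6.8]
wire 43 3 [30.8 31.1 31.1]
wire 51 17 [30.3 30.9 31.4]
wire 59 22 [30.5 30.9 31.3]
wire 67 9 [30.6 30.9 31.4]
wire 75 139 [25.9 30.9 31.5]
wire 83 107 [25.6 30.6 31.3]
side
mid -5 25 [-46.1 -42.7   1. ]
mid 3 37 [-1.2  5.6 11.4]
mid 11 26 [12.5 17.5 23.4]
mid 19 22 [21.8 26.8 31.7]
mid 27 8 [34.1 36.3 42.6]
mid 35 20 [47.2 52.8 60.5]
mid 43 24 [47.1 55.9 60.6]
mid 51 3 [49.  49.3 50.1]
mid 59 3 [50.  50.1 50.6]
mid 67 1 [50.1 50.1 50.1]
mid 75 1 [52.4 52.4 52.4]
wire -5 52 [-44.3 -19.3  -1.2]
wire 3 35 [-6.5  3.6  9.1]
wire 11 2 [ 9.2 13.8 18.4]
wire 19 1 [32. 32. 32.]
wire 27 2 [36.8 39.6 42.4]
wire 35 2 [47.3 48.3 49.4]
wire 43 11 [34.5 42.1 53.8]
wire 51 6 [33.7 36.6 44. ]
wire 75 1 [49.3 49.3 49.3]
```

Emit:
step_arm(steps=[-1, -0.15, 0, 0.4, 0, -1, -0.3, 0, 0.8, 0, -1, -0.5, 0, 1.2, 0, -1, -0.65, 0, 1.5, 0, -1, -0.75, 0, 1.8, 0])

```text
time: 13.3
eef_pos: [0.6347, -0.1432, 0.2223]
tool_rot: [-0.229, 3.133, -0.001]
ft_force: [1.5, 0.7, 2.5]
gripper_width: 0.0002
```

```bash
python3 - <<'E'
from h import *
rel((55,0,10));look()
E
```

```text
t 13.3 pos rel hinge mm [46.   0.  19.8] F case [1.5 0.5 2.5]
yaw needed -0.002 tool z [ 0.001 -0.    -1.   ]
(55, 0, 10) -> [-0.9  -0.    0.98]
wrist
mid -5 550 [-47.2 -43.6  -5.1]
mid 3 1732 [-3.7  9.7 23.2]
mid 11 881 [24.1 31.5 39.1]
mid 19 67 [33.7 34.1 38.1]
mid 27 228 [33.5 34.  38.2]
mid 35 275 [33.5 34.  38.2]
mid 43 317 [33.4 34.  38. ]
mid 51 671 [33.4 36.1 53.9]
mid 59 515 [31.1 33.  50.7]
mid 67 831 [32.3 33.3 52.7]
mid 75 300 [32.3 32.9 36.6]
mid 83 85 [28.4 34.4 42.2]
wire -5 1101 [-42.7 -21.8  -3.8]
wire 3 615 [-6.7  2.   8.3]
wire 27 12 [37.5 37.9 38.7]
wire 35 20 [37.6 37.8 38.5]
wire 43 25 [37.5 37.8 38.3]
wire 51 3 [37.6 37.8 37.8]
wire 59 288 [32.7 37.7 38.4]
wire 67 793 [32.2 33.9 38.4]
wire 75 643 [32.6 38.5 46. ]
wire 83 19 [28.  28.3 28.6]
side
mid -5 31 [-45.4 -38.7  10. ]
mid 3 76 [-1.  13.8 27.8]
mid 11 27 [23.3 37.8 61.5]
mid 19 49 [53.2 64.6 72.2]
mid 27 4 [57.  57.1 57.4]
mid 35 3 [56.3 56.7 57.2]
mid 43 3 [55.8 56.1 57.1]
mid 59 1 [59.3 59.3 59.3]
mid 67 1 [50.8 50.8 50.8]
wire -5 61 [-31.3 -12.4   4.8]
wire 3 31 [-4.4  6.1 16.9]
wire 11 8 [28.4 42.6 50.4]
wire 19 7 [51.4 59.4 68.4]
wire 27 10 [41.  47.8 52.2]
wire 59 1 [54.9 54.9 54.9]
wire 67 14 [47.8 53.6 58.4]
wire 75 10 [34.8 49.1 57.8]
wire 83 6 [37.3 55.3 62.4]
```

Emit:
step_arm(steps=[-1, -0.3, 0, 0.25, 0, -1, -0.6, 0, 0.5, 0, -1, -0.9, 0, 0.75, 0, -1, -1.0, 0, 0.95, 0, -1, -1.0, 0, 1.1, 0])

```text
time: 14.02
eef_pos: [0.6445, -0.1415, 0.211]
tool_rot: [-0.23, 3.133, 0.0]
ft_force: [0.4, 0.9, 0.5]
gripper_width: -0.0003
```

Emit:
step_arm(steps=[-1, 0, 0, 0.1, 0, -1, 0, 0, 0.2, 0, -1, 0, 0, 0.3, 0, -1, 0, 0, 0.4, 0, -1, 0, 0, 0.4, 0])

```text
time: 14.65
eef_pos: [0.6441, -0.1416, 0.207]
tool_rot: [0.229, -3.133, -0.0]
ft_force: [0.2, -0.3, -1.2]
gripper_width: 0.0
```

```bash
python3 - <<'E'
from h import *
rel()
E
```

```text
t 14.65 pos rel hinge mm [55.6  0.2  4.5] F case [ 0.1 -0.3 -1.2]
yaw needed -0.002 tool z [-0.  0. -1.]
```

Emit:
step_arm(steps=[-1, 0, 0, 0.05, 0, -1, 0, 0, 0.1, 0, -1, 0, 0, 0.15, 0, -1, 0, 0, 0.15, 0])

```text
time: 15.15
eef_pos: [0.6442, -0.1416, 0.2058]
tool_rot: [-0.229, 3.133, -0.0]
ft_force: [-0.1, -0.2, 0.8]
gripper_width: 0.0
```

```bash
python3 - <<'E'
from h import *
rel();look()
E
```

```text
t 15.15 pos rel hinge mm [55.7  0.2  3.3] F case [-0.1 -0.2  0.8]
yaw needed -0.002 tool z [ 0. -0. -1.]
wrist
mid -5 1794 [-46.8   9.6  42.9]
mid 3 2415 [-3.4 16.3 43.8]
mid 11 242 [43.2 43.7 47.9]
mid 19 270 [43.2 43.7 47.9]
mid 27 314 [43.1 43.7 47.7]
mid 35 658 [43.1 46.  63.5]
mid 43 581 [40.9 42.7 60.7]
mid 51 797 [42.  42.9 62.4]
mid 59 270 [41.9 42.6 46.1]
mid 67 672 [37.1 38.  48.6]
mid 75 1204 [37.  38.3 44.9]
mid 83 449 [37.1 42.7 44.2]
wire -5 1647 [-40.  -15.9   5.3]
wire 3 422 [-7.3  2.5  8.5]
wire 11 11 [47.4 47.6 47.7]
wire 19 20 [47.3 47.6 48.3]
wire 27 23 [47.1 47.6 48.1]
wire 35 1 [47.7 47.7 47.7]
wire 43 317 [42.4 47.4 48.2]
wire 51 869 [42.1 44.4 50. ]
wire 59 525 [42.3 48.5 56. ]
wire 67 297 [37.  37.6 38.2]
wire 75 576 [36.9 37.6 44. ]
wire 83 267 [36.9 37.8 44.8]
side
mid -5 106 [-44.5  19.5  72.3]
mid 3 65 [-1.2 23.8 74. ]
mid 11 3 [65.1 67.1 67.1]
mid 19 1 [66.6 66.6 66.6]
mid 27 2 [67.1 67.4 67.6]
mid 43 2 [69.4 69.5 69.6]
mid 67 1 [73.2 73.2 73.2]
wire -5 72 [-41.6  -5.9  44.4]
wire 3 22 [-2.6  6.5 65.7]
wire 11 8 [50.8 57.5 61.6]
wire 19 1 [62.2 62.2 62.2]
wire 43 3 [64.8 66.6 66.9]
wire 51 16 [44.6 62.2 68.2]
wire 59 11 [43.4 63.9 69.3]
wire 67 19 [39.7 65.4 72.1]
wire 75 5 [45.8 69.8 73. ]
wire 83 2 [71.6 71.8 72. ]
```

Almost no force remains, so the lever has passed over centre. I'll press on in small steps until I feel the rigid stop.

Emit:
step_arm(steps=[-1, 0, 0, 0.05, 0, -1, 0, 0, 0.1, 0, -1, 0, 0, 0.1, 0])

```text
time: 15.62
eef_pos: [0.6443, -0.1417, 0.2055]
tool_rot: [-0.229, 3.133, -0.0]
ft_force: [-3.0, 1.4, 5.7]
gripper_width: -0.0001
```

Emit:
step_arm(steps=[-1, 0, 0, 0.05, 0, -1, 0, 0, 0.05, 0])

```text
time: 15.88
eef_pos: [0.6443, -0.1417, 0.2054]
tool_rot: [-0.229, 3.133, -0.001]
ft_force: [-4.1, 1.0, 6.8]
gripper_width: 0.0001
```

Emit:
step_arm(steps=[-1, 0, 0, 0.05, 0, -1, 0, 0, 0.1, 0, -1, 0, 0, 0.1, 0])

```text
time: 16.25
eef_pos: [0.6443, -0.1417, 0.2053]
tool_rot: [-0.229, 3.132, -0.001]
ft_force: [-6.1, 1.5, 11.4]
gripper_width: 0.0002
```

Emit:
step_arm(steps=[-1, 0, 0, 0.05, 0, -1, 0, 0, 0.05, 0, -1, 0, 0, 0.05, 0])

```text
time: 16.62
eef_pos: [0.6443, -0.1417, 0.2052]
tool_rot: [-0.229, 3.132, -0.001]
ft_force: [-7.4, 1.8, 13.5]
gripper_width: -0.0
```

The stop is rigid: z stays at 0.205 (expected 0.2045) while the force rises to 15 N. I'll lift off and check.

Emit:
step_arm(steps=[-1, 0, 0, -0.4, 0, -1, 0, 0, -3, 0, -1, 0, 0, -8, 0, -1, -2, 0, -13, 0, -1, -4, 0, -15, 0])

```text
time: 17.25
eef_pos: [0.6852, -0.136, 0.3575]
tool_rot: [-0.229, 3.127, -0.003]
ft_force: [-0.4, -0.8, -0.1]
gripper_width: 0.0005
```

Emit:
step_arm(steps=[-1, 0, 0, 0, 0, -1, 0, 0, 0, 0])

```text
time: 17.5
eef_pos: [0.6832, -0.1358, 0.3506]
tool_rot: [0.229, -3.131, -0.001]
ft_force: [-0.3, -0.5, -0.1]
gripper_width: -0.0001
```

```bash
python3 - <<'E'
from h import *
rel()
for n in('wrist','side'):
    d=grab(n);p=pts(d).reshape(-1,3);w=(p@C.T-H)*1e3;print(n)
    m=(abs(w[:,1])<8)&(w[:,2]>-6)&(w[:,2]<40)
    for lo in range(-60,90,10):
        s=w[m&(w[:,0]>=lo)&(w[:,0]<lo+10)]
        if len(s):print('lever',lo,len(s),np.median(s[:,2]).round(1))
    s=w[m&(w[:,0]>5)&(w[:,0]<73)];print('slope',np.polyfit(s[:,0],s[:,2],1))
    t=w[(w[:,2]>-18)&(w[:,2]<-8)&(w[:,1]>20)&(w[:,1]<70)]
    h,b=np.histogram(t[:,0],np.arange(-90,60,3));print(dict(zip(b.tolist(),h.tolist())))
d=np.load('pics/wrist.npz');cv2.imwrite('pics/w3.png',cv2.cvtColor(d['image'],4))
E
```

```text
t 17.5 pos rel hinge mm [ 95.1   0.2 148.1] F case [-0.4 -0.5 -0.1]
yaw needed -0.002 tool z [-0.003  0.001 -1.   ]
wrist
lever -50 171 -2.5
lever -40 31 -5.2
lever -10 85 5.1
lever 0 204 3.5
lever 10 186 3.3
lever 20 169 3.1
lever 30 185 3.1
lever 40 160 3.1
lever 50 159 3.2
lever 60 160 3.1
lever 70 63 2.9
slope [-2.46692375e-03  3.25577512e+00]
{-90: 0, -87: 0, -84: 0, -81: 0, -78: 43, -75: 147, -72: 181, -69: 206, -66: 188, -63: 202, -60: 191, -57: 185, -54: 196, -51: 180, -48: 199, -45: 170, -42: 198, -39: 202, -36: 159, -33: 107, -30: 141, -27: 154, -24: 164, -21: 195, -18: 154, -15: 163, -12: 194, -9: 153, -6: 150, -3: 175, 0: 173, 3: 149, 6: 149, 9: 149, 12: 147, 15: 191, 18: 158, 21: 150, 24: 149, 27: 147, 30: 147, 33: 147, 36: 146, 39: 147, 42: 146, 45: 144, 48: 117, 51: 54, 54: 0}
side
lever -50 14 -3.2
lever -40 6 -5.3
lever -10 7 3.5
lever 0 26 2.8
lever 10 24 2.0
lever 20 26 1.8
lever 30 24 1.7
lever 40 26 2.6
lever 50 28 2.2
lever 60 29 2.2
lever 70 14 1.7
slope [-9.56588608e-05  2.14940605e+00]
{-90: 0, -87: 0, -84: 0, -81: 0, -78: 0, -75: 13, -72: 20, -69: 19, -66: 21, -63: 24, -60: 22, -57: 24, -54: 19, -51: 22, -48: 20, -45: 21, -42: 24, -39: 19, -36: 24, -33: 4, -30: 10, -27: 15, -24: 21, -21: 20, -18: 18, -15: 18, -12: 20, -9: 19, -6: 22, -3: 18, 0: 19, 3: 22, 6: 18, 9: 22, 12: 23, 15: 21, 18: 20, 21: 21, 24: 24, 27: 23, 30: 22, 33: 23, 36: 22, 39: 23, 42: 24, 45: 23, 48: 23, 51: 24, 54: 0}
```

View pics/w3.png

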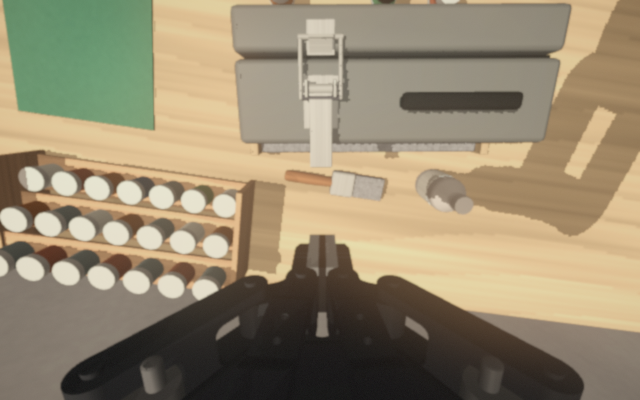

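The lever (320,85–165) lies level: its slope is -0.002 in the wrist view and -0.0001 in the side view. The bail (320,38) is hooked on the keeper, and the gap at the lid's top edge is gone.

```bash
python3 -c "
from h import *
rel();print(manip.sign_off())"
```

```text
t 17.6 pos rel hinge mm [ 94.7   0.2 148. ] F case [ 0.5 -0.2 -0.2]
yaw needed -0.002 tool z [-0.003  0.001 -1.   ]
the job is handed in; nothing more can be done
None
```

The latch is closed with the lid drawn tight, and the job was handed in at 17.6 s; the hand-in gives no verdict.

- **Hooking:** I swung the lever over to about 2.1 rad by camera depth. The bail bar dropped about 5 mm below the keeper's crest, behind the hook.
- **Closing:** I pushed the lever back from the lid side and pressed it onto its stop at about 15 N. The stop felt rigid. The highest force reading I saw was about 15 N, against the 30 N limit; I only had readings at the end of each move.
- **Last checks:** The lever's slope is within 0.003 rad of level in both the wrist and side views. The lid's top is back against the case, with the keeper near its shut position (about -44 mm). The gripper is clear, about 145 mm above the latch, with no contact force.
- **Small disagreement:** The wrist view puts the lever about 1 mm higher than the side view does. That is within the 2 mm calibration.
- **Not measured:** I didn't measure the lid angle directly or check the positions of the pots and tools. The arm never went below about 0.2 m near them, and felt nothing but the lever.

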